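Reset a microphone boom to its length mark and clamp it

ROBOT

A 6-joint arm with a two-finger parallel gripper is mounted at the origin on the work surface. World frame = base frame: x ahead of the robot, y to its left, z up, the work surface at z = 0. Lengths are in m, angles in rad, forces in N, time in s.
With the tool pointing down it reaches from about 0.35 to 0.8 m from the base axis. Payload 7.3 kg.
Tool frame: the origin (TCP) lies midway between the tips of the shut fingers; the grasp point (between the pads) lies 19 mm behind it (env.grasp_offset is the distance from the TCP to the grasp point, in m); z points along the fingers, y is the direction in which the jaws open and shut (so a half turn about z gives the same grasp; the last joint's range is limited). The gripper opens to 85 mm and grips with 20 to 120 N. Pads are 22 mm wide; open, the fingers measure 114 mm over their backs; the gripper's body (76 mm by 85 mm) begins 54 mm behind the grasp point. The pads swing forward as they close: fully open they stand 13 mm farther back than shut.
Start: joints at [0.996, 0.342, 1.524, -0, 1.275, -0.146], TCP at [0.218, 0.477, 0.231] pointing down, gripper open.
Joint ranges: [-2.53, 2.53], [-0.77, 2.02], [0.04, 2.7], [-1, 4.14], [0.28, 2.66], [-3.11, 3.11]. Speed limits (rad/s): [2.57, 2.57, 3.14, 3.14, 3.14, 3.14].

INTERFACE

Orientations are given as a rotation vector (axis times angle).
In Python, from station import env, viewer, ticket gives the robot as it stands.
- The arm moves only by the tool jog_arm, never from a script. Its argument "steps" is one flat list of numbers, 6 for each row, row after row: the shift along the tool's x, y, z normalised to -1 to 1, where 1 is 40 cm, then the turn, a rotation vector about the tool's x, y, z normalised to -1 to 1, where 1 is 120 degrees. A call has 1 to 12 rows; each row is the pose to reach, as a shift and turn from the pose commanded when the call began, along the tool's axes at that moment; what a row does not reach only later rows make up. A row lasts 1/12 s, in which the tool goes at most 41.7 mm and 7.16 degrees, less where a joint would pass 70% of its speed; a pose out of reach is approached as far as the arm can. A call with a number of a shift or a turn outside -1 to 1 is refused whole. A call with a gripper value outside its range is refused whole. "jaw" is the opening, from 0 (shut) to 1 (fully open), set as the call begins (left out, the last holds). The fingers move at their own pace and stop on an object; "grip_force" is the grip in N (left out, the last holds). Time passes only in rows, so rows that repeat a pose let the fingers close. It gives the time, the measured TCP pose, the force and the opening at its end, in the units of the state.
- env.observe(): the state, without advancing time (a new reading comes with each control period).
- viewer.capture(name): name is "side" or "top"; returns the picture (480x640x3 uint8, red, green, blue); there is no depth.
- viewer.camera_model(name): a dict with "camera_matrix" (3x3 intrinsics, pixels), "world_from_camera" (4x4, takes a point from camera to world coordinates). Camera axes: x right, y down, z forward; pixel columns grow to the right and rows downward; lengths in m; the calibration is good to about 2 mm. A picture is of the moment at which its call begins. camera_model takes no time and is no camera call.
- ticket.job_done(): hands the job in, once; it reports no verdict.
The state is a dict: "clock": time; "joints": joint angles; "joint_vel": joint speeds; "joint_torque": joint torques, N m; "ee_pos": TCP position; "tool_rot": TCP orientation; "ft_force": force on the tool from outside, world axes, zero at the start; "torque": the same for the moment, N m; "width": finger opening in m.
Only numpy, scipy, OpenCV 4.12 (cv2) and the standard library are available. Lean on these libraries where they do the work, as an engineer would, in place of code of your own. Each camera call takes 0.05 s, during which the arm holds its last target.

TASK

The desk microphone's boom tube has slipped down and out along its rod with the cam lever open. Take hold of the tube's clamp, bring it back up the rod with the lever still open until the clamp's mouth meets the black tape band on the rod, then, holding it at the band, squeeze the cam lever fully shut. Finish while still holding clamp and lever pinched together at the band; do not let go. The lever must not be closed anywhere but at the band, and everything else on the desk stays where it is.

Things in the scene. Friction and masses are not known exactly. Their poses are not given: they have to be found in the camera images.
- stand: Desk boom stand, screwed down, immovable, placed anew each time: dark flange 136 mm across, 26 mm post, swivel centre 270 mm up. Origin: centre of the flange's underside; z up. From the swivel a bright rod 12 mm thick slopes down along the stand's +x, 0.30 rad (17 deg) below level, for 360 mm; a counterweight 48 mm thick ends 115 mm behind the swivel.
- mark (a point): Length mark: lower edge of a black tape band, 8 mm wide, on the bare rod; the point is on the rod's centre line, 180 to 230 mm down the rod from the swivel. The band is fast and flush and does not stop the clamp. Axes: x down the rod, y level across it, z square to it and upward.
- mouth (a point): Centre of the clamp's mouth: the upper end face of the sliding boom's clamp, with a thin steel collar 25 mm across, on the rod's centre line. Axes as mark. The boom is at length when this meets the mark. It starts 280 mm from the swivel, 50 to 100 mm short of the mark.
- boom (a joint): Slide of the boom on the rod, m: 0 = slipped fully out (start), grows as it moves up the rod towards the post, 0.13 at most. The sliding part weighs about 0.6 kg; with the lever open it slips back down when let go (about 1.5 N along the rod).
- clamp: Black clamp housing on the upper end of the boom tube: block from 2 to 82 mm down from the mouth, 22 mm wide, 28 mm high. Origin: the mouth's centre, axes as mouth. Its plain side is at y = -11 mm. Beyond it an 18 mm tube runs on to 180 mm, with a microphone 50 mm thick on its end (to 310 mm). Rod and clamp do not yield sideways or turn.
- clamp_side (a point): Point on the clamp's plain side, opposite the lever's paddle: x = 42, y = -11, z = 0 mm from the mouth. The place for one finger.
- cam (a joint): Angle of the cam lever, rad: 0 = fully shut along the clamp's side; grows as it swings out to +y; starts at 0.45 to 0.6, 0.8 at most. Its pin is at x = 12, y = 17.5 mm from the mouth, along z. It stays where it is left and takes 0.3 Nm to turn (about 7 N at the grip): a light pinch carries the boom, a firm one closes the lever. Below about 0.25 the cam bites on the rod: half as stiff again.
- paddle: The lever's aluminium paddle: bar from 5 to 63 mm from the pin, 7 mm thick, 19 mm high, a 9 mm bead on its tip (67 mm). Origin on the pin; x along the lever to its tip, y outward; outer face at y = 4 mm. Width across clamp and paddle: 33 mm when shut; 30 mm from the pin about 49 mm at 0.6 rad and 43 mm at 0.35 rad.
- paddle_grip (a point): Point on the paddle's outer face, 30 mm from the pin: the place for the other finger.
- mouse: Black computer mouse, 100 x 58 x 32 mm. A bystander. Origin: centre of its underside.
- morse_key: Morse key: 85 x 75 mm steel plate with brass block and two paddles, 39 mm high. A bystander. Origin: centre of its underside.
- bell: Round desk bell with steel dome, 84 mm across, 58 mm high. A bystander. Origin: centre of its underside.
- handheld: Handheld radio lying flat, 115 x 56 x 34 mm, with a 150 mm rubber aerial. A bystander. Origin: centre of its underside.
- mug: White mug, 80 mm across, 92 mm high. A bystander. Origin: centre of its underside.
- logbook: Log book lying flat, 210 x 150 x 14 mm. A bystander. Origin: centre of its underside.
- pen: Black pen, 130 mm, lying on the log book. A bystander. Origin: centre of its underside.

How it is judged:
By the outcome, as a careful person would: the job done as asked, in the order asked, and still so for the second after the job is handed in, while the arm keeps its last pose, push and grip.
It also fails if it takes over 38 s, if anything falls off the work surface, if the arm or the gripper's body presses on something with over 40 N, if the wrist force passes 120 N, or if a joint passes its speed limit or range.

## Working session

There is one attempt and no reset: what is moved stays moved. The work goes in short steps, Python scripts to look and compute and a tool call to move; the robot and the scene stay as the last step left them, time stands still between calls to the robot, and variables do not carry over. Pictures are saved under pics/ and viewed, and the job is handed in when it is done.

Besides the shell and the picture viewer there is one more tool, called by a JSON object that holds its "name" and its "arguments". jog_arm: Moves the arm, as the interface text tells. Scaled input: -1 to 1 covers 40 cm each way for a shift and 120 degrees each way for a turn. Its arguments: {"type":"object","properties":{"steps":{"type":"array"},"jaw":{"type":"number"},"grip_force":{"type":"number"}},"required":["steps"]}

```bash
ls; mkdir -p pics; python3 - <<'E'
from station import env, viewer, ticket
import cv2,numpy as np
np.set_printoptions(precision=4,suppress=True)
print(env.observe()); print(env.grasp_offset)
for n in ("side","top"):
    im=viewer.capture(n); cv2.imwrite(f"pics/{n}0.png",im[:,:,::-1])
    m=viewer.camera_model(n); print(n,m)
E
```

```text
pics
{'clock': 0.0, 'joints': array([ 0.996 ,  0.3427,  1.5251,  0.    ,  1.2754, -0.146 ]), 'joint_vel': array([-0.0001,  0.0001, -0.0004, -0.0006, -0.0015,  0.0021]), 'joint_torque': array([ -0.001 , -43.3677, -24.6012,  -0.0003,   0.0078,   0.    ]), 'ee_pos': array([0.218 , 0.4771, 0.2306]), 'tool_rot': array([-0.6682, -3.0691,  0.0023]), 'ft_force': array([ 0.9813, -0.3964,  0.0478]), 'torque': array([ 0.0023, -0.0334, -0.0051]), 'width': 0.08504674709613307}
0.0187
side {'camera_matrix': array([[497.1849,   0.    , 312.7179],
       [  0.    , 497.1849, 237.6407],
       [  0.    ,   0.    ,   1.    ]]), 'world_from_camera': array([[ 0.9859, -0.0962,  0.137 ,  0.415 ],
       [-0.1671, -0.5187,  0.8384, -0.9455],
       [-0.0096, -0.8495, -0.5275,  0.7321],
       [ 0.    ,  0.    ,  0.    ,  1.    ]])}
top {'camera_matrix': array([[532.7137,   0.    , 325.8846],
       [  0.    , 532.7137, 234.9601],
       [  0.    ,   0.    ,   1.    ]]), 'world_from_camera': array([[ 0.0011, -0.9861,  0.1662,  0.3585],
       [-0.9998, -0.0041, -0.0175, -0.0132],
       [ 0.0179, -0.1661, -0.9859,  1.2393],
       [ 0.    ,  0.    ,  0.    ,  1.    ]])}
```

View pics/side0.png

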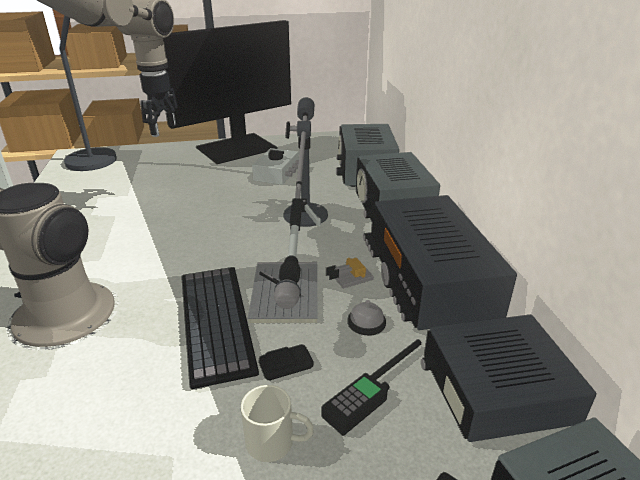

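View pics/top0.png

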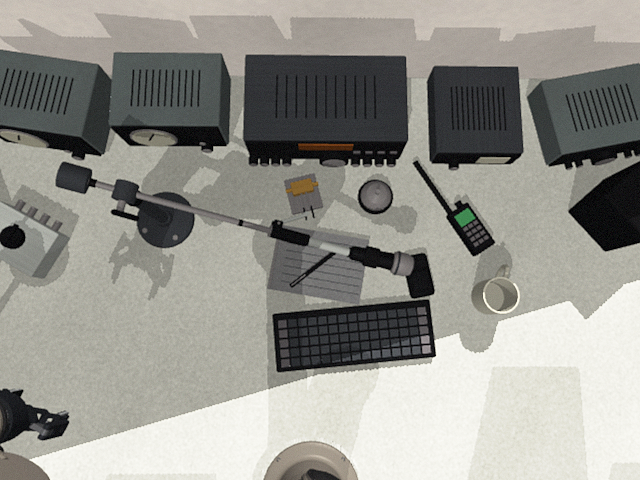

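The side view shows the stand at (305,210), with the boom pointing at that camera. The top view shows the swivel at about (125,192), the tape band at about (240,223) and the clamp at about (275-310, 230-240). I'll enlarge both.

```bash
python3 - <<'E'
import cv2
t=cv2.imread("pics/top0.png"); s=cv2.imread("pics/side0.png")
cv2.imwrite("pics/t_a.png",cv2.resize(t[200:260,220:320],None,fx=8,fy=8,interpolation=cv2.INTER_CUBIC))
cv2.imwrite("pics/t_b.png",cv2.resize(t[150:270,50:250],None,fx=4,fy=4,interpolation=cv2.INTER_CUBIC))
cv2.imwrite("pics/s_a.png",cv2.resize(s[90:310,240:360],None,fx=2.7,fy=2.7,interpolation=cv2.INTER_CUBIC))
E
```

```text
(no output)
```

View pics/t_a.png

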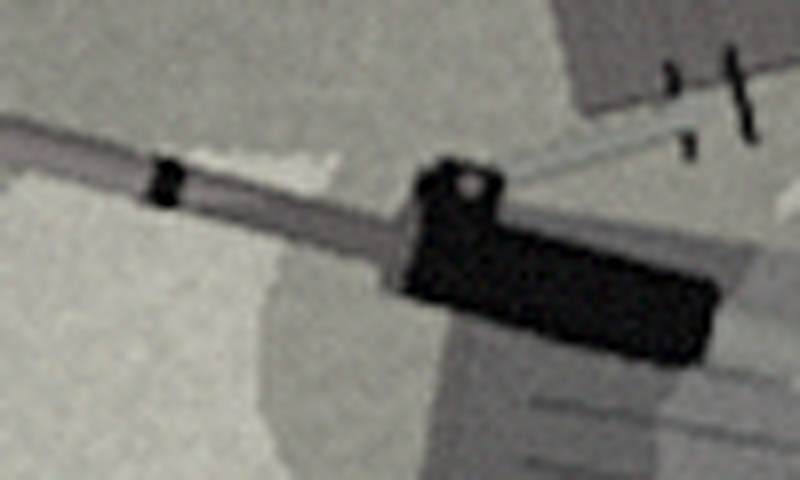

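View pics/t_b.png

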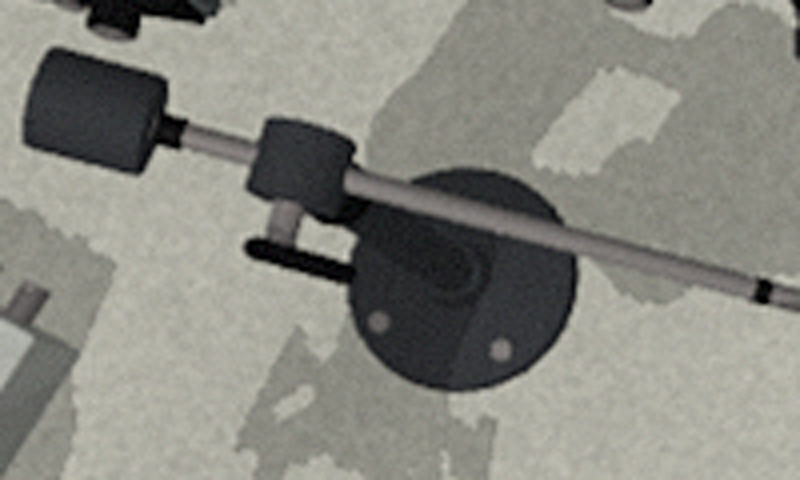

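View pics/s_a.png

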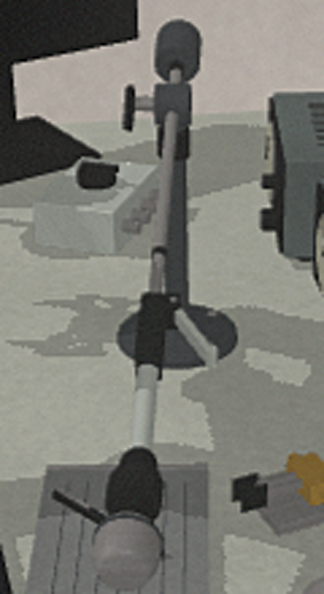

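```bash
cat > h.py <<'E'
import numpy as np, cv2
from scipy.optimize import least_squares
from scipy.spatial.transform import Rotation as R
np.set_printoptions(precision=4,suppress=True)
from station import env, viewer, ticket
A=0.30
def proj(n,P):
    m=viewer.camera_model(n); T=np.linalg.inv(m["world_from_camera"])
    p=T[:3,:3]@np.asarray(P)+T[:3,3]; q=m["camera_matrix"]@p; return q[:2]/q[2]
def axes(yaw):
    x=np.array([np.cos(A)*np.cos(yaw),np.cos(A)*np.sin(yaw),-np.sin(A)])
    y=np.array([-np.sin(yaw),np.cos(yaw),0]); return x,y,np.cross(x,y)
def rod(p,s,off=(0,0)):
    x,y,z=axes(p[2]); return np.array([p[0],p[1],.27])+s*x+off[0]*y+off[1]*z
def up(c,k,o): return (np.array(c)+.5)/k-.5+np.array(o)
E
cat > fit.py <<'E'
from h import *
ta=lambda c:up(c,8,(220,200)); tb=lambda c:up(c,4,(50,150)); sa=lambda c:up(c,2.7,(240,90))
# pts on rod, (cam, pix, s or None)
mouthT=ta((393,240)); bandT=ta((181,187)); rodT=[ta((10,143)),tb((400,191)),tb((600,243))]
bandS=sa((158,259)); mouthS=sa((156,297)); rodS=[sa((168,160)),sa((163,210))]
def perp(n,p,pix):
    a=proj(n,rod(p,.05));b=proj(n,rod(p,.35));d=(b-a)/np.linalg.norm(b-a);v=pix-a
    return d[0]*v[1]-d[1]*v[0]
def res(q):
    p=q[:3]; r=[]
    r+=list(proj("top",rod(p,.28))-mouthT)
    r+=list(proj("side",rod(p,.28))-mouthS)
    r+=list(proj("top",rod(p,q[3]))-bandT)
    r+=list(proj("side",rod(p,q[3]))-bandS)
    r+=[perp("top",p,c) for c in rodT]+[perp("side",p,c) for c in rodS]
    r+=list((proj("top",[p[0],p[1],.01])-tb((464,280)))*.5)
    return np.array(r)
s=least_squares(res,[.42,.25,-1.8,.21]); print(s.x,s.fun)
p=s.x[:3]; x,y,z=axes(p[2]); print(x,y,z,"mouth",rod(p,.28),"mark",rod(p,s.x[3]))
for c in [0.45,.5,.55,.6]:
    o=rod(p,.292)+.0175*y
    tip=o+.067*(np.cos(c)*x+np.sin(c)*y); print(c,(proj("top",tip+z*.0095)-[220,200])*8,(proj("side",tip)-[240,90])*2.7)
# clamp corners predicted
for a,b in [(.002,-.011),(.082,-.011),(.082,.011)]: print((proj("top",rod(p,.28+a,(b,.014)))-[220,200])*8)
E
python3 fit.py
```

```text
[ 0.6038  0.3448 -1.7874  0.2258] [-0.4114 -0.0488 -0.5904  2.3886 -0.2008 -0.5155  0.1139  0.5989  0.7023
 -0.1271 -0.5982 -0.1943 -0.03   -0.9998 -0.7118]
[-0.2053 -0.933  -0.2955] [ 0.9766 -0.2149  0.    ] [-0.0635 -0.2886  0.9553] mouth [0.5463 0.0835 0.1873] mark [0.5575 0.1342 0.2033]
0.45 [708.4206 129.6075] [203.7785 364.843 ]
0.5 [705.3781 116.8279] [207.4204 363.5453]
0.55 [701.7257 104.1975] [210.9669 362.1182]
0.6 [697.4719  91.7458] [214.4086 360.5661]
[395.0588 275.0632]
[698.6217 356.2065]
[717.9117 272.2435]
```

```bash
python3 - <<'E'
import cv2
s=cv2.imread("pics/side0.png")
cv2.imwrite("pics/s_b.png",cv2.resize(s[170:250,275:335],None,fx=7,fy=7,interpolation=cv2.INTER_CUBIC))
E
```

```text
(no output)
```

View pics/s_b.png

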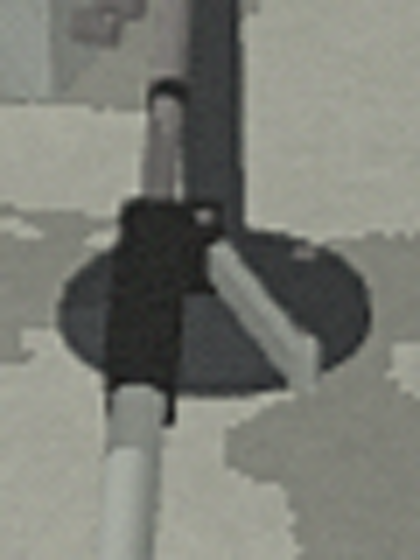

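```bash
cat > fit2.py <<'E'
from h import *
ta=lambda c:up(c,8,(220,200)); tb=lambda c:up(c,4,(50,150)); sb=lambda c:up(c,7,(275,170))
rodT=[ta((10,143)),tb((400,191)),tb((600,243))]
def perp(n,p,pix):
    a=proj(n,rod(p,.05));b=proj(n,rod(p,.35));d=(b-a)/np.linalg.norm(b-a);v=pix-a
    return d[0]*v[1]-d[1]*v[0]
pts=[("top",.282,(-.011,.014),ta((400,292))),("top",.362,(-.011,.014),ta((702,365))),("top",.362,(.011,.014),ta((720,287))),
("top",.292,(.0175,.010),ta((470,183))),
("side",.282,(-.011,.014),sb((124,202))),("side",.362,(-.011,-.014),sb((107,420))),("side",.362,(.011,-.014),sb((172,424)))]
def res(q):
    p=q[:3]; r=[]
    for n,s,o,pix in pts: r+=list(proj(n,rod(p,s,o))-pix)
    r+=list(proj("top",rod(p,q[3],(0,.006)))-ta((181,187)))
    r+=list(proj("side",rod(p,q[3],(0,.006)))-sb((163,103)))
    r+=[perp("top",p,c) for c in rodT]
    r+=list((proj("top",[p[0],p[1],.012])-tb((464,280)))*.5)
    return np.array(r)
s=least_squares(res,[.60,.34,-1.8,.21],loss="soft_l1"); print(s.x);print(s.fun)
p=s.x[:3]; x,y,z=axes(p[2]); print(x,y,z,"mouth",rod(p,.28),"mark",rod(p,s.x[3]))
for c in [0.4,0.45,.5,.55,.6]:
    o=rod(p,.292)+.0175*y
    tip=o+.067*(np.cos(c)*x+np.sin(c)*y); print(c,(proj("top",tip+z*.0095)-[220,200])*8,(proj("side",tip)-[275,170])*7)
E
python3 fit2.py
```

```text
[ 0.604   0.3442 -1.7925  0.2251]
[-0.0689 -1.0889  0.0873  0.1069  0.3034 -0.6313 -1.0382  0.3033 -0.96
  0.0064 -0.531   2.5661 -0.1239  2.1862  0.1222 -0.5058  0.0128  0.0062
  0.414  -0.0728 -0.7832 -0.9891 -0.8331]
[-0.2101 -0.932  -0.2955] [ 0.9755 -0.2199  0.    ] [-0.065  -0.2883  0.9553] mouth [0.5452 0.0832 0.1873] mark [0.5567 0.1344 0.2035]
0.4 [712.5369 148.6032] [269.0769 390.05  ]
0.45 [710.1768 135.6888] [278.7673 387.0536]
0.5 [707.1988 122.8907] [288.2389 383.7109]
0.55 [703.6098 110.2389] [297.4662 380.0319]
0.6 [699.4184  97.7633] [306.4242 376.0276]
```

```bash
cat >> h.py <<'E'
import json
P=np.array([0.604,0.3442,-1.7925]); SM=0.2251
def load():
    d=json.load(open("cmd.json")); return np.array(d["p"]),R.from_rotvec(d["r"])
def save(p,r): json.dump({"p":list(map(float,p)),"r":list(map(float,r.as_rotvec()))},open("cmd.json","w"))
def grasp_rot(sgn=1):
    x,y,z=axes(P[2]); ty=sgn*y; tz=-z; return R.from_matrix(np.c_[np.cross(ty,tz),ty,tz])
def row(p,r,p0,r0):
    d=r0.inv().apply(np.asarray(p)-p0)/.4; t=(r0.inv()*r).as_rotvec()/np.deg2rad(120)
    return np.round(np.r_[d,t],4)
def apply(v,p0,r0):
    v=np.array(v); return p0+r0.apply(v[:3]*.4), r0*R.from_rotvec(v[3:]*np.deg2rad(120))
def commit(v):
    p,r=apply(v,*load()); save(p,r); return p,r
def tcp(s,yo,zo,p=None):  # tcp for rod distance s of the grasp, lateral yo, height of TCP zo
    return rod(P if p is None else p,s,(yo,zo))
E
python3 - <<'E'
from h import *
o=env.observe(); p0,r0=o["ee_pos"],R.from_rotvec(o["tool_rot"]); save(p0,r0)
print(r0.as_matrix())
for s in (1,-1):
    r=grasp_rot(s); print(s,np.rad2deg((r0.inv()*r).magnitude()), r.as_matrix(), row(tcp(.322,.018,.10),r,p0,r0))
x,y,z=axes(P[2])
print(tcp(.322,.018,.1),tcp(.322,.018,-.022))
E
```

```text
[[-0.9095  0.4158 -0.0007]
 [ 0.4158  0.9095 -0.0012]
 [ 0.0002 -0.0014 -1.    ]]
1 79.71562051704002 [[ 0.2101  0.9755  0.065 ]
 [ 0.932  -0.2199  0.2883]
 [ 0.2955 -0.     -0.9553]] [-1.233  -0.717  -0.0984 -0.0982  0.1206  0.6458]
-1 102.91993459964596 [[-0.2101 -0.9755  0.065 ]
 [-0.932   0.2199  0.2883]
 [-0.2955  0.     -0.9553]] [-1.233  -0.717  -0.0984 -0.1276 -0.1039 -0.8417]
[0.5474 0.0113 0.2704] [0.5553 0.0465 0.1538]
```

```bash
python3 - <<'E'
from h import *
p0,r0=load(); r=grasp_rot(1)
rm=r0*R.from_rotvec(.6*(r0.inv()*r).as_rotvec())
v=row([.40,.23,.33],rm,p0,r0); print(v)
E
```

```text
[-0.6705 -0.3732 -0.2479 -0.0589  0.0724  0.3875]
```

{"name": "jog_arm", "arguments": {"steps": [-0.67, -0.37, -0.25, -0.06, 0.07, 0.39, -0.67, -0.37, -0.25, -0.06, 0.07, 0.39, -0.67, -0.37, -0.25, -0.06, 0.07, 0.39, -0.67, -0.37, -0.25, -0.06, 0.07, 0.39, -0.67, -0.37, -0.25, -0.06, 0.07, 0.39, -0.67, -0.37, -0.25, -0.06, 0.07, 0.39, -0.67, -0.37, -0.25, -0.06, 0.07, 0.39, -0.67, -0.37, -0.25, -0.06, 0.07, 0.39, -0.67, -0.37, -0.25, -0.06, 0.07, 0.39], "jaw": 1, "grip_force": 20}}

```text
clock: 0.85
ee_pos: [0.4039, 0.2276, 0.3327]
tool_rot: [-1.774, -2.449, -0.23]
ft_force: [-0.9, -0.2, 0.2]
width: 0.0857
```

```bash
python3 - <<'E'
from h import *
p,r=commit([-0.67, -0.37, -0.25, -0.06, 0.07, 0.39]); print(p,r.as_rotvec())
print(row(tcp(.322,.018,.08),grasp_rot(1),p,r))
E
```

```text
[0.4003 0.2313 0.3308] [-1.7648 -2.4509 -0.2246]
[-0.6517  0.174   0.0943 -0.0367  0.0495  0.2563]
```

{"name": "jog_arm", "arguments": {"steps": [-0.652, 0.174, 0.094, -0.037, 0.05, 0.256, -0.652, 0.174, 0.094, -0.037, 0.05, 0.256, -0.652, 0.174, 0.094, -0.037, 0.05, 0.256, -0.652, 0.174, 0.094, -0.037, 0.05, 0.256, -0.652, 0.174, 0.094, -0.037, 0.05, 0.256, -0.652, 0.174, 0.094, -0.037, 0.05, 0.256, -0.652, 0.174, 0.094, -0.037, 0.05, 0.256, -0.652, 0.174, 0.094, -0.037, 0.05, 0.256, -0.652, 0.174, 0.094, -0.037, 0.05, 0.256, -0.652, 0.174, 0.094, -0.037, 0.05, 0.256]}}

```text
clock: 1.68
ee_pos: [0.5484, 0.0182, 0.2515]
tool_rot: [-2.289, -1.832, -0.349]
ft_force: [-0.8, 0.2, 0.5]
width: 0.0855
```

```bash
python3 - <<'E'
from h import *
p,r=commit([-0.652, 0.174, 0.094, -0.037, 0.05, 0.256]); 
o=env.observe(); print(p,r.as_rotvec(),o["ee_pos"],o["tool_rot"],o["joints"],o["clock"])
for n in ("side","top"): cv2.imwrite(f"pics/{n}1.png",viewer.capture(n)[:,:,::-1])
t=cv2.imread("pics/top1.png"); s=cv2.imread("pics/side1.png")
a=cv2.resize(t[170:290,220:350],None,fx=4,fy=4); b=cv2.resize(s[110:250,250:350],None,fx=3.4,fy=3.4)
H=480; c=np.zeros((H,800,3),np.uint8); c[:480,:a.shape[1]][:a.shape[0]]=a[:480]; b=cv2.resize(b,(270,378)); c[:378,530:800]=b
cv2.imwrite("pics/c1.png",c)
E
```

```text
[0.5487 0.0169 0.2514] [-2.2908 -1.8328 -0.348 ] [0.5484 0.0182 0.2515] [-2.2888 -1.8322 -0.3493] [-0.2815  0.3521  1.4922  0.3118  1.3282 -0.1409] 1.6833
```

View pics/c1.png

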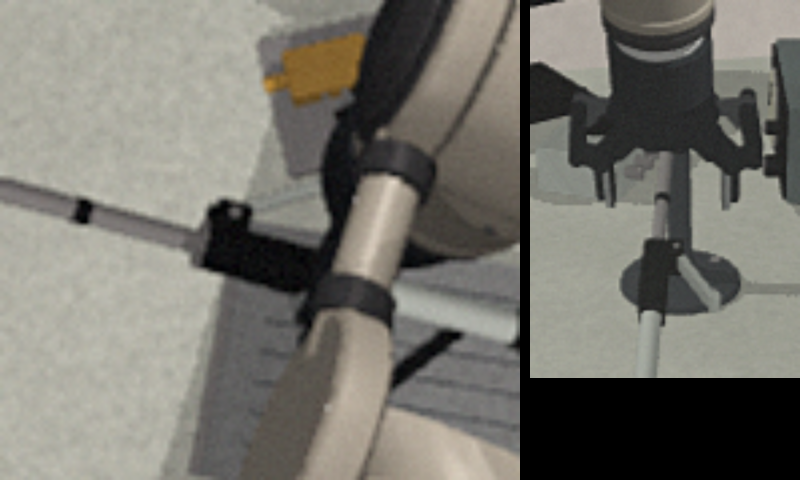

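View pics/side1.png

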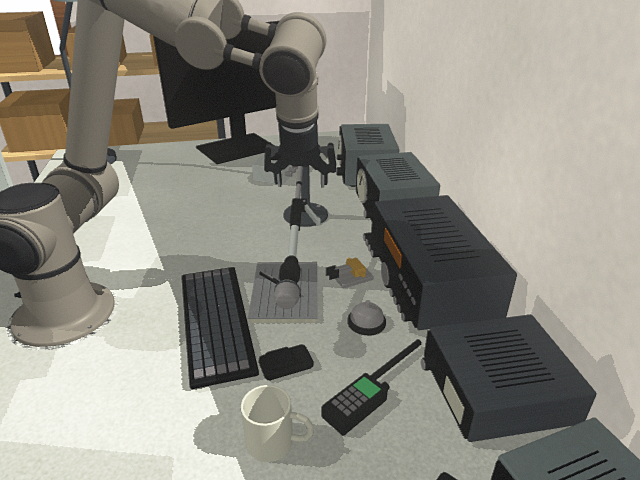

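The side view shows the gripper above the clamp with its jaws across it: fingertips at about side pixels (278,186) and (323,187), tape band and clamp unchanged. I'll check those tips against the calibration, then plan the descent.

```bash
python3 - <<'E'
from h import *
o=env.observe(); p,r=o["ee_pos"],R.from_rotvec(o["tool_rot"])
for d in (-.0475,.0475): print(proj("side",p+r.apply([0,d,-.013])))
for n in [(.322,-.0245,-.022),(.322,.0605,-.022)]: print(proj("side",tcp(*n)))
p,r=load()
for z in (.02,-.022): print(row(tcp(.322,.018,z),grasp_rot(1),p,r))
s=cv2.imread("pics/side1.png"); cv2.imwrite("pics/s1z.png",cv2.resize(s[140:250,260:350],None,fx=5,fy=5,interpolation=cv2.INTER_CUBIC))
E
```

```text
[279.0002 184.5114]
[323.0344 185.0712]
[285.1223 221.4652]
[321.5915 222.1461]
[ 0.0001 -0.0002  0.1503  0.0002 -0.0005  0.0003]
[-0.     -0.0003  0.2553  0.0002 -0.0005  0.0003]
```

View pics/s1z.png

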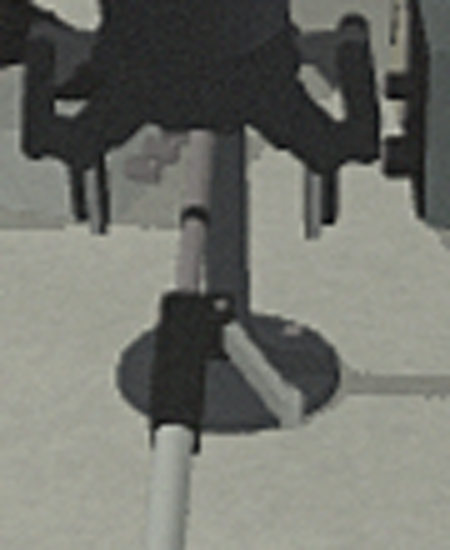

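{"name": "jog_arm", "arguments": {"steps": [0, 0, 0.08, 0, -0.0005, 0, 0, 0, 0.15, 0, -0.0005, 0, 0, 0, 0.2, 0, -0.0005, 0, 0, 0, 0.23, 0, -0.0005, 0, 0, 0, 0.255, 0, -0.0005, 0, 0, 0, 0.255, 0, -0.0005, 0]}}

```text
clock: 2.28
ee_pos: [0.5546, 0.0484, 0.1532]
tool_rot: [-2.288, -1.834, -0.346]
ft_force: [-1.1, 0.7, -0.1]
width: 0.0854
```

```bash
python3 - <<'E'
from h import *
p,r=commit([0,0,.255,0,-.0005,0]); 
o=env.observe(); print(p,o["ee_pos"],o["ft_force"],o["clock"])
s=viewer.capture("side")[:,:,::-1]; cv2.imwrite("pics/s2z.png",cv2.resize(s[160:260,255:355],None,fx=6,fy=6,interpolation=cv2.INTER_CUBIC))
t=viewer.capture("top")[:,:,::-1]; cv2.imwrite("pics/t2z.png",cv2.resize(t[170:290,220:350],None,fx=5,fy=5,interpolation=cv2.INTER_CUBIC))
E
```

```text
[0.5554 0.0464 0.1539] [0.5546 0.0484 0.1532] [-1.1039  0.7252 -0.1202] 2.2833
```

View pics/s2z.png

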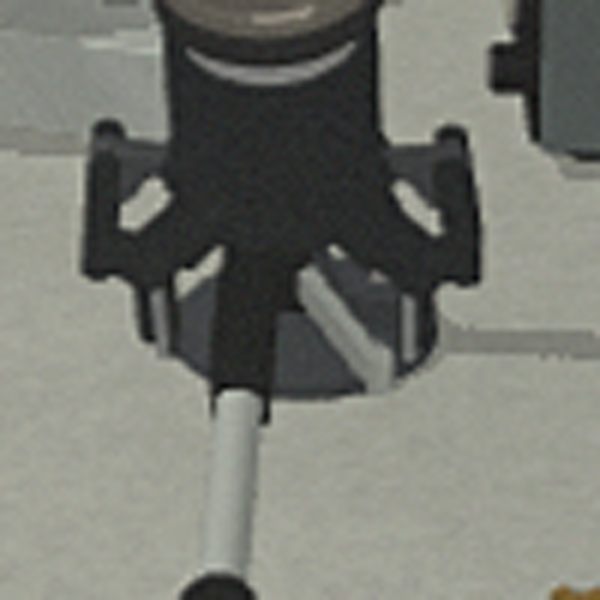

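View pics/t2z.png

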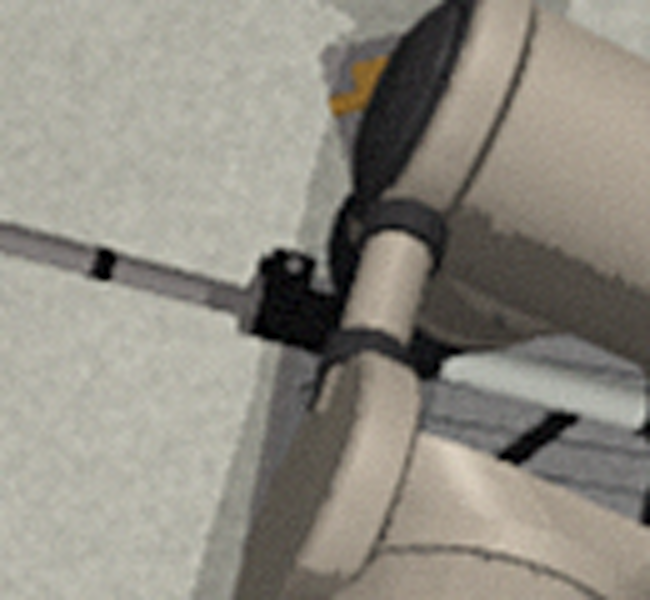

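The fingers straddle the clamp: plain-side finger at about (160,330), lever-side finger at about (408,330), lever tip at (382,375), all with clearance. Next I'll close to just before contact.

{"name": "jog_arm", "arguments": {"steps": [0, 0, 0, 0, 0, 0, 0, 0, 0, 0, 0, 0, 0, 0, 0, 0, 0, 0, 0, 0, 0, 0, 0, 0], "jaw": 0.74}}

```text
clock: 2.72
ee_pos: [0.556, 0.0466, 0.1549]
tool_rot: [-2.291, -1.833, -0.35]
ft_force: [-0.0, -0.0, 0.1]
width: 0.0633
```

```bash
cat > st.py <<'E'
from h import *
o=env.observe(); p,r=load(); x,y,z=axes(P[2]); B=np.c_[x,y,z]
g=o["ee_pos"]-rod(P,.0)
print("clk %.2f w %.2fmm"%(o["clock"],o["width"]*1e3),"cmd(s,y,z)mm",(p-rod(P,0))@B*1e3,"meas",g@B*1e3,"F(x,y,z)",o["ft_force"]@B, "drot deg",np.rad2deg((r.inv()*R.from_rotvec(o["tool_rot"])).as_rotvec()))
E
python3 st.py
```

```text
clk 2.72 w 63.31mm cmd(s,y,z)mm [321.9957  18.1005 -21.8725] meas [321.4377  18.5826 -21.0671] F(x,y,z) [-0.0029 -0.0347  0.0705] drot deg [-0.0942  0.0819 -0.0111]
```

{"name": "jog_arm", "arguments": {"steps": [0, 0.003, 0, 0, 0, 0, 0, 0.006, 0, 0, 0, 0, 0, 0.006, 0, 0, 0, 0]}}

```text
clock: 2.97
ee_pos: [0.5583, 0.0462, 0.1544]
tool_rot: [-2.291, -1.833, -0.349]
ft_force: [-0.6, -0.9, -0.8]
width: 0.0632
```

```bash
python3 -c "
from h import *
commit([0,.006,0,0,0,0])"; python3 st.py
```

```text
clk 2.97 w 63.22mm cmd(s,y,z)mm [321.9944  20.5005 -21.8716] meas [321.5017  20.993  -21.5722] F(x,y,z) [ 1.2464 -0.4261 -0.5018] drot deg [-0.0491  0.0824 -0.0008]
```

{"name": "jog_arm", "arguments": {"steps": [0, 0.002, 0, 0, 0, 0, 0, 0.004, 0, 0, 0, 0, 0, 0.004, 0, 0, 0, 0]}}

```text
clock: 3.22
ee_pos: [0.5591, 0.0461, 0.1542]
tool_rot: [-2.29, -1.833, -0.347]
ft_force: [-2.6, -0.6, 1.8]
width: 0.0628
```

```bash
python3 -c "
from h import *
commit([0,.004,0,0,0,0])"; python3 st.py
```

```text
clk 3.22 w 62.82mm cmd(s,y,z)mm [321.9935  22.1005 -21.8709] meas [321.494   21.7829 -21.788 ] F(x,y,z) [ 0.5395 -2.3887  2.0678] drot deg [ 0.0569  0.0778 -0.0103]
```

{"name": "jog_arm", "arguments": {"steps": [0, -0.001, 0, 0, 0, 0, 0, -0.003, 0, 0, 0, 0, 0, -0.005, 0, 0, 0, 0, 0, -0.005, 0, 0, 0, 0], "jaw": 0.69}}

```text
clock: 3.55
ee_pos: [0.5571, 0.0466, 0.1542]
tool_rot: [-2.29, -1.833, -0.348]
ft_force: [-3.3, -0.7, 1.7]
width: 0.0588
```

```bash
python3 -c "
from h import *
commit([0,-.005,0,0,0,0])"; python3 st.py
python3 - <<'E'
from h import *
s=viewer.capture("side")[:,:,::-1]; cv2.imwrite("pics/s3z.png",cv2.resize(s[180:250,270:340],None,fx=8,fy=8,interpolation=cv2.INTER_CUBIC))
E
```

```text
clk 3.55 w 58.76mm cmd(s,y,z)mm [321.9946  20.1005 -21.8717] meas [321.4368  19.6708 -21.778 ] F(x,y,z) [ 0.864  -3.0674  2.0859] drot deg [ 0.0399  0.0781 -0.0129]
```

View pics/s3z.png

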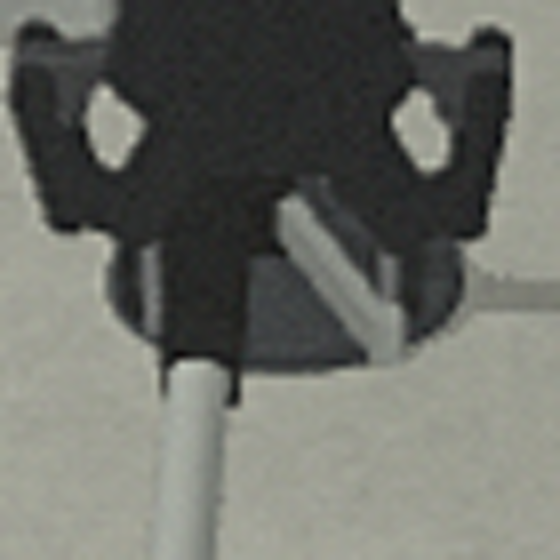

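The plain-side finger touches the clamp at about (150,285), and the lever-side finger at about (388,280) is just short of the paddle. I'll keep closing in small steps.

{"name": "jog_arm", "arguments": {"steps": [0, -0.001, 0, 0, 0, 0, 0, -0.003, 0, 0, 0, 0, 0, -0.003, 0, 0, 0, 0], "jaw": 0.66}}

```text
clock: 3.85
ee_pos: [0.556, 0.0467, 0.1546]
tool_rot: [-2.29, -1.833, -0.348]
ft_force: [-6.1, -0.7, 4.6]
width: 0.0564
```

```bash
python3 -c "
from h import *
commit([0,-.003,0,0,0,0])"; python3 st.py
```

```text
clk 3.85 w 56.35mm cmd(s,y,z)mm [321.9952  18.9005 -21.8722] meas [321.4332  18.5443 -21.3776] F(x,y,z) [ 0.5595 -5.8081  5.0109] drot deg [ 0.0276  0.0716 -0.0331]
```

{"name": "jog_arm", "arguments": {"steps": [0, -0.002, 0, 0, 0, 0, 0, -0.004, 0, 0, 0, 0, 0, -0.004, 0, 0, 0, 0], "jaw": 0.635}}

```text
clock: 4.1
ee_pos: [0.5549, 0.0469, 0.1549]
tool_rot: [-2.291, -1.834, -0.349]
ft_force: [-5.8, -2.0, 6.2]
width: 0.0544
```

```bash
python3 -c "
from h import *
commit([0,-.004,0,0,0,0])"; python3 st.py
```

```text
clk 4.10 w 54.44mm cmd(s,y,z)mm [321.9961  17.3005 -21.8728] meas [321.4368  17.4711 -21.033 ] F(x,y,z) [ 1.2608 -5.2586  6.8662] drot deg [-0.052   0.0702 -0.0367]
```

```bash
python3 - <<'E'
from h import *
s=viewer.capture("side")[:,:,::-1]; cv2.imwrite("pics/s4z.png",cv2.resize(s[180:250,270:340],None,fx=8,fy=8,interpolation=cv2.INTER_CUBIC))
E
```

```text
(no output)
```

View pics/s4z.png

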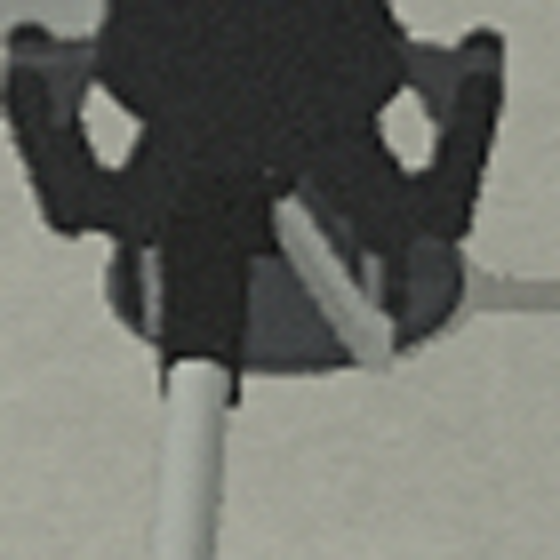

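The lever tip has moved from about (405,320) to (393,320), so both pads touch and the lever is only slightly turned, still about 0.48 rad. I'll carry the clamp up the rod gently (+tool x).

{"name": "jog_arm", "arguments": {"steps": [0.005, 0, -0.002, 0, 0, 0, 0.012, 0, -0.002, 0, 0, 0, 0.02, 0, -0.002, 0, 0, 0, 0.03, 0, -0.002, 0, 0, 0, 0.04, 0, -0.002, 0, 0, 0, 0.05, 0, -0.002, 0, 0, 0, 0.05, 0, -0.002, 0, 0, 0]}}

```text
clock: 4.73
ee_pos: [0.5592, 0.0664, 0.1611]
tool_rot: [-2.29, -1.833, -0.349]
ft_force: [-2.8, -0.2, -0.5]
width: 0.0544
```

```bash
python3 -c "
from h import *
commit([.05,0,-.002,0,0,0])"; python3 st.py
python3 - <<'E'
from h import *
s=viewer.capture("side")[:,:,::-1]; cv2.imwrite("pics/s5z.png",cv2.resize(s[170:250,270:340],None,fx=7,fy=7,interpolation=cv2.INTER_CUBIC))
s=viewer.capture("top")[:,:,::-1]; cv2.imwrite("pics/t5z.png",cv2.resize(s[200:260,220:300],None,fx=8,fy=8,interpolation=cv2.INTER_CUBIC))
E
```

```text
clk 4.73 w 54.43mm cmd(s,y,z)mm [301.9961  17.2894 -21.0715] meas [300.4531  17.3757 -21.008 ] F(x,y,z) [ 0.9145 -2.6922 -0.2461] drot deg [-0.0212  0.1091 -0.0459]
```

View pics/s5z.png

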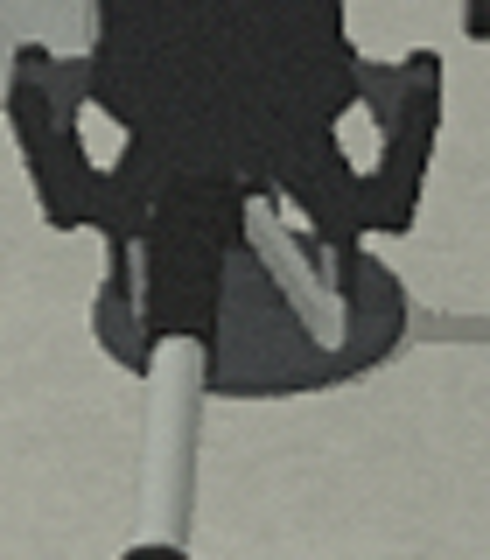

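View pics/t5z.png

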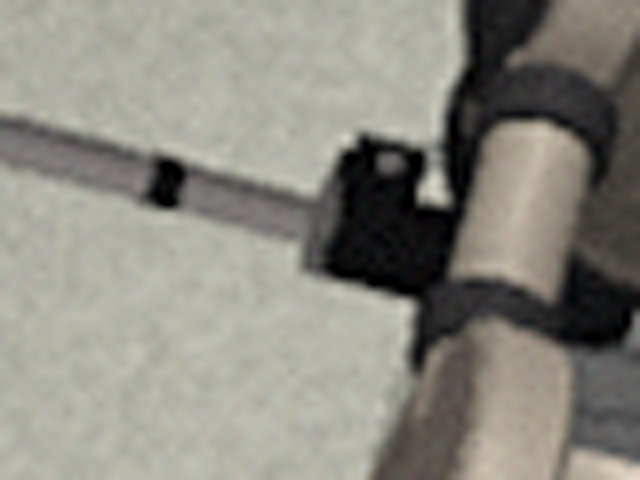

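The clamp followed: its mouth moved from top crop (393,240) to about (311,220), roughly 20 mm, without slipping. The lever is still open. Continuing by 25 mm.

{"name": "jog_arm", "arguments": {"steps": [0.008, 0, 0, 0, 0, 0, 0.018, 0, 0, 0, 0, 0, 0.028, 0, 0, 0, 0, 0, 0.038, 0, 0, 0, 0, 0, 0.048, 0, 0, 0, 0, 0, 0.056, 0, 0, 0, 0, 0, 0.0625, 0, 0, 0, 0, 0, 0.0625, 0, 0, 0, 0, 0]}}

```text
clock: 5.5
ee_pos: [0.5643, 0.0895, 0.1685]
tool_rot: [-2.29, -1.833, -0.349]
ft_force: [-1.1, 0.2, -2.8]
width: 0.0543
```

```bash
python3 -c "
from h import *
commit([.0625,0,0,0,0,0])"; python3 st.py
python3 - <<'E'
from h import *
s=viewer.capture("side")[:,:,::-1]; cv2.imwrite("pics/s6.png",s); cv2.imwrite("pics/s6z.png",cv2.resize(s[150:240,270:340],None,fx=6.5,fy=6.5,interpolation=cv2.INTER_CUBIC))
s=viewer.capture("top")[:,:,::-1]; cv2.imwrite("pics/t6.png",s);cv2.imwrite("pics/t6z.png",cv2.resize(s[205:250,225:285],None,fx=13,fy=13,interpolation=cv2.INTER_CUBIC))
E
```

```text
clk 5.50 w 54.25mm cmd(s,y,z)mm [276.9962  17.276  -21.07  ] meas [275.7462  17.2884 -20.9977] F(x,y,z) [ 0.8681 -1.0766 -2.6165] drot deg [-0.0105  0.1034 -0.0362]
```

View pics/s6z.png

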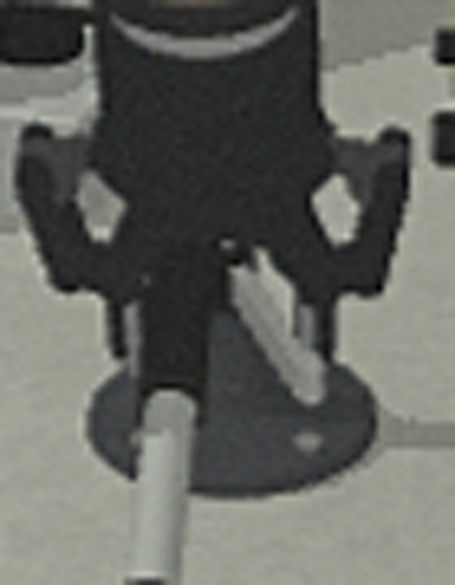

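View pics/t6z.png

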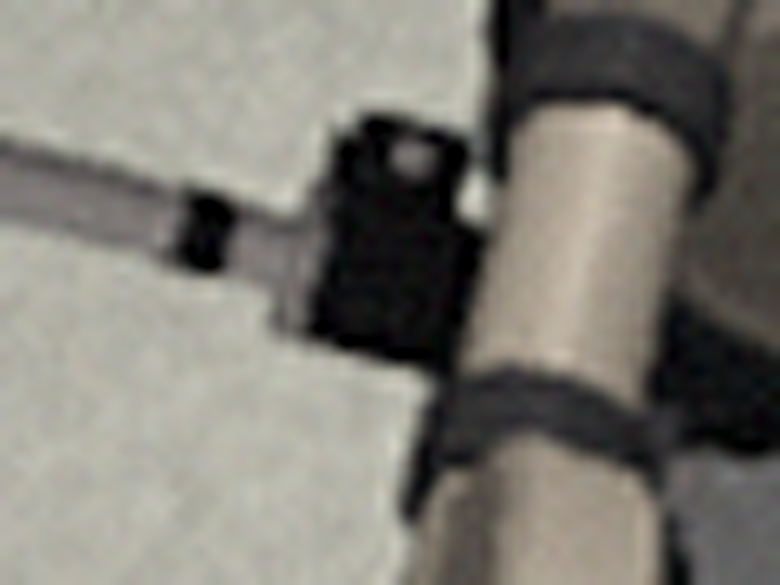

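```bash
cat > ov.py <<'E'
import sys
from h import *
img,out,sm,so=sys.argv[1],sys.argv[2],float(sys.argv[3]),float(sys.argv[4]); dy=float(sys.argv[5])
x0,y0,k=225,205,13
im=cv2.imread(img)[205:250,225:285]; im=cv2.resize(im,None,fx=k,fy=k,interpolation=cv2.INTER_CUBIC)
def circ(s,rad,col):
    a=np.linspace(0,2*np.pi,60); pts=[(proj("top",rod(P,s,(rad*np.cos(t)+dy,rad*np.sin(t))))-[x0,y0]+.5)*k-.5 for t in a]
    cv2.polylines(im,[np.int32(np.round(pts))],True,col,1)
circ(so,.006,(0,0,255)); circ(so-.008,.006,(255,0,0)); circ(sm,.0125,(0,255,0))
pts=[(proj("top",rod(P,sm+a,(b+dy,.014)))-[x0,y0]+.5)*k-.5 for a,b in ((.002,-.011),(.002,.011),(.05,.011),(.05,-.011))]
cv2.polylines(im,[np.int32(pts)],True,(0,255,255),1)
cv2.imwrite(out,im)
E
python3 ov.py pics/t6.png pics/ov6.png 0.235 0.2251 0
```

```text
(no output)
```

View pics/ov6.png

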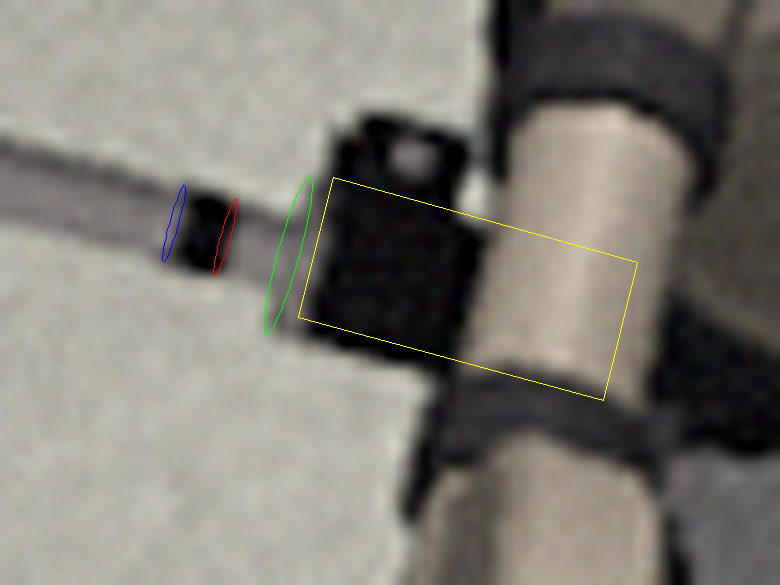

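```bash
python3 ov.py pics/t6.png pics/ov6b.png 0.2368 0.2262 -0.0008
```

```text
(no output)
```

View pics/ov6b.png

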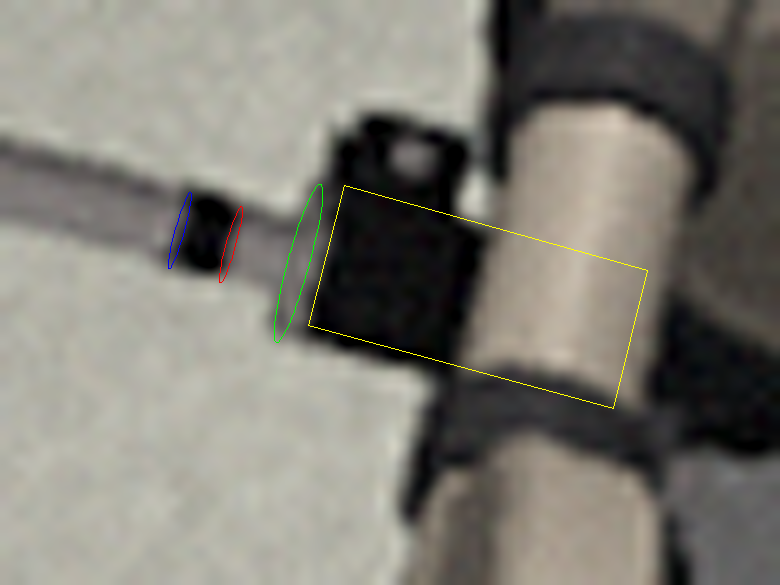

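{"name": "jog_arm", "arguments": {"steps": [0.006, 0, 0, 0, 0, 0, 0.014, 0, 0, 0, 0, 0, 0.021, 0, 0, 0, 0, 0, 0.021, 0, 0, 0, 0, 0]}}

```text
clock: 5.93
ee_pos: [0.566, 0.0972, 0.1709]
tool_rot: [-2.29, -1.833, -0.349]
ft_force: [-3.4, 0.9, -5.3]
width: 0.0544
```

```bash
python3 -c "
from h import *
commit([.021,0,0,0,0,0])"; python3 st.py
python3 - <<'E'
from h import *
s=viewer.capture("side")[:,:,::-1]; cv2.imwrite("pics/s7.png",s); cv2.imwrite("pics/s7z.png",cv2.resize(s[150:240,270:340],None,fx=6.5,fy=6.5,interpolation=cv2.INTER_CUBIC))
s=viewer.capture("top")[:,:,::-1]; cv2.imwrite("pics/t7.png",s);cv2.imwrite("pics/t7z.png",cv2.resize(s[205:250,225:285],None,fx=13,fy=13,interpolation=cv2.INTER_CUBIC))
E
python3 ov.py pics/t7.png pics/ov7.png 0.2285 0.2262 -0.0008
```

```text
clk 5.93 w 54.38mm cmd(s,y,z)mm [268.5962  17.2715 -21.0694] meas [267.4627  17.2498 -20.9637] F(x,y,z) [ 1.4031 -3.5292 -5.0902] drot deg [-0.0051  0.102  -0.02  ]
```

View pics/t7z.png

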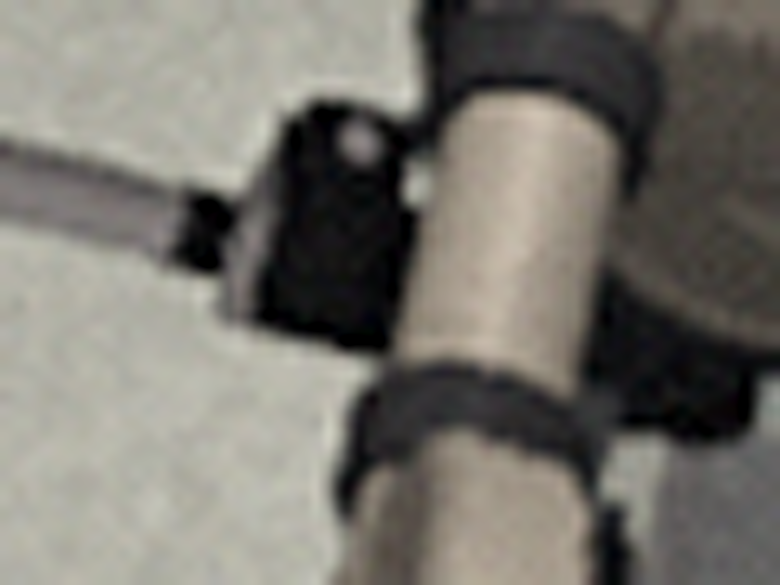

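View pics/ov7.png

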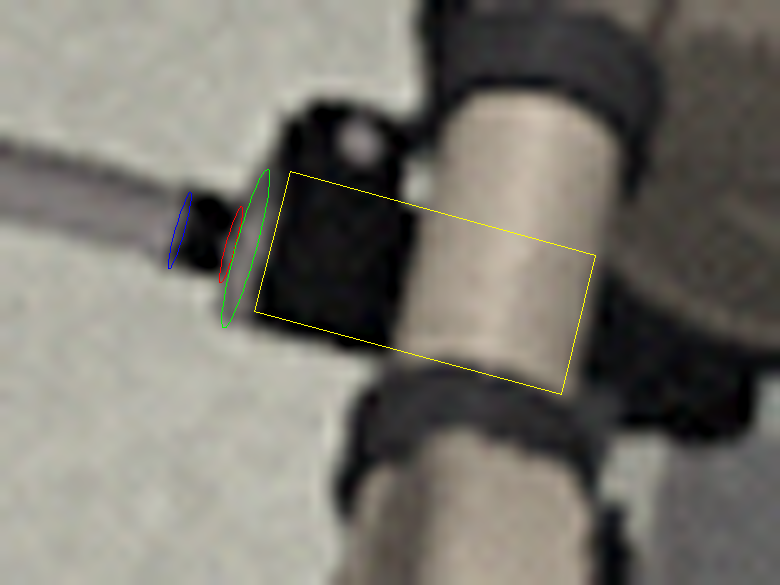

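View pics/s7z.png

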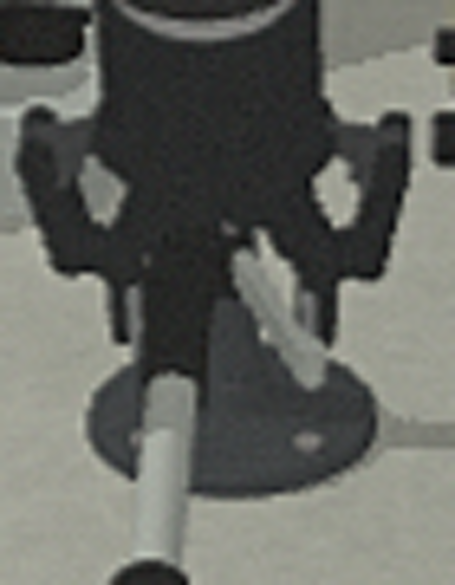

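```bash
cat > prof.py <<'E'
import sys
from h import *
from scipy.ndimage import map_coordinates
for f in sys.argv[1:]:
    g=cv2.cvtColor(cv2.imread(f),cv2.COLOR_BGR2GRAY).astype(float)
    def crossings(h,ys,a,b,thr):
        s=np.arange(a,b,.0002); acc=0
        for yo in ys:
            q=np.array([proj("top",rod(P,t,(yo,h))) for t in s]); acc=acc+map_coordinates(g,[q[:,1],q[:,0]],order=1)
        v=acc/len(ys); i=np.where((v[:-1]-thr)*(v[1:]-thr)<0)[0]; return [(round(float(s[k])*1e3,1),"dn" if v[k+1]<v[k] else "up") for k in i], v.min(),v.max()
    print(f,"band",crossings(.006,np.array([-3,-2,-1,0,1,2])*1e-3-.001,.205,.236,75))
    print("   block",crossings(.014,np.array([-8,-7,-6,-5,-4,-2,0,2])*1e-3-.001,.215,.30,75))
E
python3 prof.py pics/top0.png pics/t6.png pics/t7.png
```

```text
pics/top0.png band ([(217.4, 'dn'), (225.6, 'up')], np.float64(10.765232682832009), np.float64(120.49622956440278))Traceback (most recent call last):
  File "prof.py", line 12, in <module>
    print("   block",crossings(.014,np.array([-8,-7,-6,-5,-4,-2,0,2])*1e-3-.001,.215,.30,75))
                     ~~~~~~~~~^^^^^^^^^^^^^^^^^^^^^^^^^^^^^^^^^^^^^^^^^^^^^^^^^^^^^^^^^^^^^^
  File "prof.py", line 9, in crossings
    q=np.array([proj("top",rod(P,t,(yo,h))) for t in s]); acc=acc+map_coordinates(g,[q[:,1],q[:,0]],order=1)
                ~~~~^^^^^^^^^^^^^^^^^^^^^^^
  File "h.py", line 8, in proj
    m=viewer.camera_model(n); T=np.linalg.inv(m["world_from_camera"])
ValueError: time passes only in moves, steps and waits
```

```bash
python3 - <<'E'
s=open('h.py').read()
s=s.replace('def proj(n,P):\n    m=viewer.camera_model(n);','_C={}\ndef proj(n,P):\n    if n not in _C: _C[n]=viewer.camera_model(n)\n    m=_C[n];')
open('h.py','w').write(s)
E
python3 prof.py pics/top0.png pics/t6.png pics/t7.png; python3 st.py
```

```text
pics/top0.png band ([(217.4, 'dn'), (225.6, 'up')], np.float64(10.765232682832009), np.float64(120.49622956440278))
   block ([(216.6, 'dn'), (224.2, 'up'), (281.8, 'dn')], np.float64(9.736205350842145), np.float64(118.82243671138012))
pics/t6.png band ([(217.2, 'dn'), (225.6, 'up')], np.float64(8.12578099643538), np.float64(124.99480816003832))
   block ([(216.6, 'dn'), (224.0, 'up'), (237.6, 'dn'), (262.4, 'up'), (290.0, 'dn')], np.float64(7.669930593601154), np.float64(163.95800886564905))
pics/t7.png band ([(217.4, 'dn'), (225.6, 'up'), (230.4, 'dn')], np.float64(7.760929595163087), np.float64(122.14834843249861))
   block ([(216.6, 'dn'), (224.2, 'up'), (229.2, 'dn'), (251.8, 'up'), (279.6, 'dn')], np.float64(7.667955911756943), np.float64(176.77755255452496))
clk 6.03 w 54.34mm cmd(s,y,z)mm [268.5962  17.2715 -21.0694] meas [267.7882  17.2574 -20.9518] F(x,y,z) [ 1.6168 -2.8003 -5.2983] drot deg [-0.004   0.0913 -0.0195]
```

{"name": "jog_arm", "arguments": {"steps": [0.003, 0, 0.001, 0, 0, 0, 0.005, 0, 0.001, 0, 0, 0, 0.005, 0, 0.001, 0, 0, 0, 0.005, 0, 0.001, 0, 0, 0]}}

```text
clock: 6.37
ee_pos: [0.5664, 0.0986, 0.1714]
tool_rot: [-2.29, -1.833, -0.349]
ft_force: [-5.1, -0.4, -1.0]
width: 0.0542
```

```bash
python3 -c "
from h import *
commit([.005,0,.001,0,0,0])"; python3 st.py
python3 - <<'E'
from h import *
s=viewer.capture("top")[:,:,::-1]; cv2.imwrite("pics/t8.png",s)
E
python3 prof.py pics/t8.png
```

```text
clk 6.37 w 54.23mm cmd(s,y,z)mm [266.5961  17.2706 -21.4693] meas [265.9038  17.275  -20.9787] F(x,y,z) [ 1.7012 -4.8765 -0.4884] drot deg [-0.0164  0.0928 -0.0142]
pics/t8.png band ([(217.2, 'dn'), (225.6, 'up'), (228.6, 'dn')], np.float64(9.929414829592558), np.float64(122.08440260839667))
   block ([(216.4, 'dn'), (224.4, 'up'), (227.4, 'dn'), (249.6, 'up'), (277.2, 'dn')], np.float64(6.930410187758978), np.float64(178.86064641345197))
```

The mouth is now at 225.4 mm and the band's lower edge at 225.5 mm, so they meet. I'll close the lever in stages, shifting the tool so the plain-side finger stays on the clamp.

{"name": "jog_arm", "arguments": {"steps": [0, -0.003, -0.001, 0, 0, 0, 0, -0.005, -0.0015, 0, 0, 0, 0, -0.005, -0.0015, 0, 0, 0], "jaw": 0.585, "grip_force": 40}}

```text
clock: 6.67
ee_pos: [0.5643, 0.0989, 0.1721]
tool_rot: [-2.291, -1.833, -0.349]
ft_force: [-6.4, -0.1, 0.7]
width: 0.0502
```

```bash
python3 -c "
from h import *
commit([0,-.005,-.0015,0,0,0])"; python3 st.py
python3 - <<'E'
from h import *
s=viewer.capture("top")[:,:,::-1]; cv2.imwrite("pics/t9.png",s)
E
python3 prof.py pics/t9.png
```

```text
clk 6.67 w 50.19mm cmd(s,y,z)mm [266.5972  15.2703 -20.8701] meas [265.9025  15.1754 -20.1967] F(x,y,z) [ 1.1937 -6.2702  1.1275] drot deg [-0.0234  0.0965 -0.0049]
pics/t9.png band ([(217.4, 'dn'), (225.6, 'up'), (228.6, 'dn')], np.float64(6.354927861811649), np.float64(121.71491410703139))
   block ([(216.6, 'dn'), (224.4, 'up'), (227.4, 'dn'), (249.8, 'up'), (277.4, 'dn')], np.float64(8.47923634781067), np.float64(182.84847219254578))
```

{"name": "jog_arm", "arguments": {"steps": [0, -0.003, -0.001, 0, 0, 0, 0, -0.0055, -0.0015, 0, 0, 0, 0, -0.0055, -0.0015, 0, 0, 0], "jaw": 0.535}}

```text
clock: 6.97
ee_pos: [0.5621, 0.0991, 0.1728]
tool_rot: [-2.291, -1.833, -0.349]
ft_force: [-7.4, -2.2, 1.2]
width: 0.0461
```

```bash
python3 -c "
from h import *
commit([0,-.0055,-.0015,0,0,0])"; python3 st.py
```

```text
clk 6.97 w 46.09mm cmd(s,y,z)mm [266.5985  13.0701 -20.2709] meas [265.8963  13.0425 -19.4968] F(x,y,z) [ 3.2897 -6.7623  2.2655] drot deg [-0.0333  0.0966 -0.0065]
```

{"name": "jog_arm", "arguments": {"steps": [0, -0.003, -0.001, 0, 0, 0, 0, -0.0055, -0.0015, 0, 0, 0, 0, -0.0055, -0.0015, 0, 0, 0], "jaw": 0.485}}

```text
clock: 7.22
ee_pos: [0.56, 0.0994, 0.1734]
tool_rot: [-2.291, -1.833, -0.349]
ft_force: [-5.3, -1.7, 1.1]
width: 0.0416
```

```bash
python3 -c "
from h import *
commit([0,-.0055,-.0015,0,0,0])"; python3 st.py
python3 - <<'E'
from h import *
s=viewer.capture("top")[:,:,::-1]; cv2.imwrite("pics/t10.png",s)
E
python3 prof.py pics/t10.png
```

```text
clk 7.22 w 41.58mm cmd(s,y,z)mm [266.5997  10.8699 -19.6718] meas [265.913   10.903  -18.8529] F(x,y,z) [ 2.357  -4.7601  1.9166] drot deg [-0.041   0.0952 -0.009 ]
pics/t10.png band ([(217.4, 'dn'), (225.6, 'up'), (228.8, 'dn')], np.float64(9.707792558513194), np.float64(121.76922695191566))
   block ([(216.6, 'dn'), (224.4, 'up'), (227.4, 'dn'), (250.0, 'up'), (277.6, 'dn')], np.float64(7.9216199872975785), np.float64(187.07437564701766))
```

{"name": "jog_arm", "arguments": {"steps": [0, -0.003, -0.001, 0, 0, 0, 0, -0.005, -0.0015, 0, 0, 0, 0, -0.005, -0.0015, 0, 0, 0], "jaw": 0.435, "grip_force": 60}}

```text
clock: 7.52
ee_pos: [0.5579, 0.0997, 0.1739]
tool_rot: [-2.291, -1.833, -0.349]
ft_force: [-6.1, -0.3, 2.2]
width: 0.0371
```

```bash
python3 -c "
from h import *
commit([0,-.005,-.0015,0,0,0])"; python3 st.py
```

```text
clk 7.52 w 37.10mm cmd(s,y,z)mm [266.6008   8.8696 -19.0726] meas [265.9565   8.7763 -18.3413] F(x,y,z) [ 0.8729 -5.86    2.5744] drot deg [-0.018   0.0932 -0.0018]
```

{"name": "jog_arm", "arguments": {"steps": [0, -0.003, -0.001, 0, 0, 0, 0, -0.005, -0.001, 0, 0, 0, 0, -0.005, -0.001, 0, 0, 0, 0, -0.005, -0.001, 0, 0, 0], "jaw": 0.385}}

```text
clock: 7.85
ee_pos: [0.5558, 0.1, 0.1743]
tool_rot: [-2.29, -1.832, -0.349]
ft_force: [-6.6, -0.9, 2.2]
width: 0.0334
```

```bash
python3 -c "
from h import *
commit([0,-.005,-.001,0,0,0])"; python3 st.py
python3 - <<'E'
from h import *
s=viewer.capture("top")[:,:,::-1]; cv2.imwrite("pics/t11.png",s)
s=viewer.capture("side")[:,:,::-1]; cv2.imwrite("pics/s11z.png",cv2.resize(s[150:240,270:340],None,fx=6.5,fy=6.5,interpolation=cv2.INTER_CUBIC))
E
python3 prof.py pics/t11.png
```

```text
clk 7.85 w 33.40mm cmd(s,y,z)mm [266.6019   6.8695 -18.6734] meas [265.9517   6.6559 -17.8877] F(x,y,z) [ 1.5324 -6.2219  2.7581] drot deg [0.0037 0.0943 0.0009]
pics/t11.png band ([(217.2, 'dn'), (225.6, 'up'), (228.6, 'dn')], np.float64(10.3907331615968), np.float64(123.53011796802544))
   block ([(216.6, 'dn'), (224.4, 'up'), (227.4, 'dn'), (250.0, 'up'), (277.8, 'dn')], np.float64(7.8210941054053915), np.float64(186.4692960088102))
```

View pics/s11z.png

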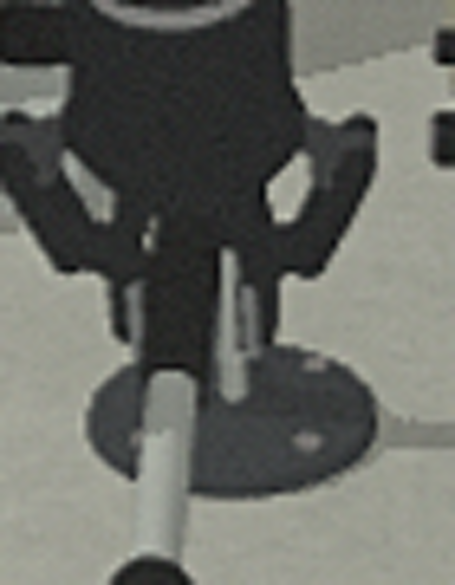

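{"name": "jog_arm", "arguments": {"steps": [0, -0.001, 0, 0, 0, 0, 0, -0.001, 0, 0, 0, 0, 0, -0.001, 0, 0, 0, 0, 0, -0.001, 0, 0, 0, 0, 0, -0.001, 0, 0, 0, 0, 0, -0.001, 0, 0, 0, 0], "jaw": 0.34, "grip_force": 70}}

```text
clock: 8.45
ee_pos: [0.5549, 0.1004, 0.1747]
tool_rot: [-2.29, -1.831, -0.348]
ft_force: [-11.3, -1.9, 6.9]
width: 0.0304
```

```bash
python3 -c "
from h import *
commit([0,-.001,0,0,0,0])"; python3 st.py
python3 - <<'E'
from h import *
s=viewer.capture("top")[:,:,::-1]; cv2.imwrite("pics/t12.png",s)
s=viewer.capture("side")[:,:,::-1]; cv2.imwrite("pics/s12.png",s)
E
python3 prof.py pics/t12.png
```

```text
clk 8.45 w 30.40mm cmd(s,y,z)mm [266.6021   6.4695 -18.6735] meas [265.6931   5.7317 -17.5625] F(x,y,z) [  2.0989 -10.6093   7.8305] drot deg [0.0554 0.1311 0.0572]
pics/t12.png band ([(217.2, 'dn'), (225.4, 'up'), (228.6, 'dn')], np.float64(9.065996273945139), np.float64(122.81804523858864))
   block ([(216.6, 'dn'), (224.2, 'up'), (227.2, 'dn'), (250.0, 'up'), (277.8, 'dn')], np.float64(8.657525962223911), np.float64(186.42286584923423))
```

View pics/s12.png

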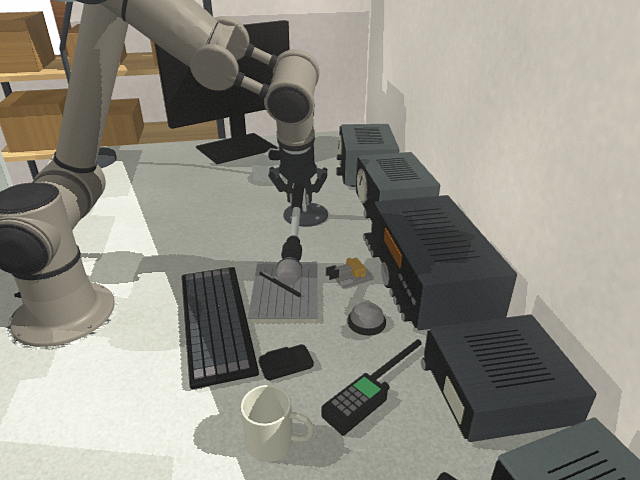

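{"name": "jog_arm", "arguments": {"steps": [0, -0.001, -0.001, 0, 0, 0, 0, -0.002, -0.002, 0, 0, 0, 0, -0.002, -0.002, 0, 0, 0, 0, -0.002, -0.002, 0, 0, 0, 0, -0.002, -0.002, 0, 0, 0, 0, -0.002, -0.002, 0, 0, 0], "jaw": 0.3, "grip_force": 90}}

```text
clock: 9.05
ee_pos: [0.5546, 0.1003, 0.1748]
tool_rot: [-2.291, -1.83, -0.349]
ft_force: [-8.1, 0.1, 0.9]
width: 0.0296
```

```bash
python3 -c "
from h import *
commit([0,-.002,-.002,0,0,0])"; python3 st.py
python3 - <<'E'
from h import *
s=viewer.capture("top")[:,:,::-1]; cv2.imwrite("pics/t13.png",s)
s=viewer.capture("side")[:,:,::-1]; cv2.imwrite("pics/s13.png",s); cv2.imwrite("pics/s13z.png",cv2.resize(s[150:240,270:340],None,fx=6.5,fy=6.5,interpolation=cv2.INTER_CUBIC))
E
python3 prof.py pics/t13.png
```

```text
clk 9.05 w 29.56mm cmd(s,y,z)mm [266.6026   5.6692 -17.8738] meas [265.7923   5.4808 -17.4254] F(x,y,z) [ 1.3171 -7.9215  1.3898] drot deg [0.0088 0.1339 0.0997]
pics/t13.png band ([(217.2, 'dn'), (225.4, 'up'), (228.6, 'dn')], np.float64(11.19650862639621), np.float64(124.56135280446107))
   block ([(216.4, 'dn'), (224.2, 'up'), (227.2, 'dn'), (250.2, 'up'), (278.0, 'dn')], np.float64(6.868104218989646), np.float64(187.75520625728853))
```

View pics/s13z.png

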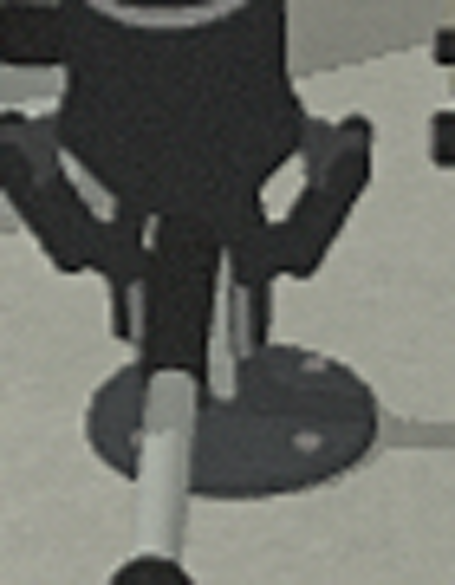

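{"name": "jog_arm", "arguments": {"steps": [0, -0.001, -0.001, 0, 0, 0, 0, -0.001, -0.001, 0, 0, 0, 0, -0.001, -0.001, 0, 0, 0, 0, -0.001, -0.001, 0, 0, 0, 0, -0.001, -0.001, 0, 0, 0, 0, -0.001, -0.001, 0, 0, 0], "jaw": 0.25, "grip_force": 110}}

```text
clock: 9.65
ee_pos: [0.5544, 0.1002, 0.1749]
tool_rot: [-2.292, -1.83, -0.349]
ft_force: [-5.6, 0.6, -1.7]
width: 0.0288
```

```bash
python3 -c "
from h import *
commit([0,-.001,-.001,0,0,0])"; python3 st.py
python3 - <<'E'
from h import *
s=viewer.capture("top")[:,:,::-1]; cv2.imwrite("pics/t14.png",s)
s=viewer.capture("side")[:,:,::-1]; cv2.imwrite("pics/s14.png",s)
k=10; im=cv2.resize(s[180:230,285:325],None,fx=k,fy=k,interpolation=cv2.INTER_CUBIC); im2=im.copy()
y=axes(P[2])
def pt(sv,yo,z): return (proj("side",rod(P,sv,(yo,z)))-[285,180]+.5)*k-.5
m=.2255
for a,c in ((0,(0,255,0)),(.1,(0,0,255)),(.2,(255,0,0))):
    q=[]
    for l,o in ((.02,.0035),(.067,.0035),(.067,-.0035),(.02,-.0035)):
        q.append(pt(m+.012+l*np.cos(a)-o*np.sin(a),.0175+.0005+l*np.sin(a)+o*np.cos(a),.0095))
    cv2.polylines(im2,[np.int32(q)],True,c,1)
q=[pt(m+.082,b,.014) for b in(-.011,.011)]+[pt(m+.002,b,.014) for b in(.011,-.011)]
cv2.polylines(im2,[np.int32(q)],True,(0,255,255),1)
cv2.imwrite("pics/ov14.png",np.hstack([im,im2]))
E
python3 prof.py pics/t14.png
```

```text
clk 9.65 w 28.78mm cmd(s,y,z)mm [266.6028   5.269  -17.474 ] meas [265.9081   5.2825 -17.2901] F(x,y,z) [ 1.1764 -5.6151 -1.4669] drot deg [-0.0068  0.1286  0.1131]
pics/t14.png band ([(217.4, 'dn'), (225.6, 'up'), (228.6, 'dn')], np.float64(10.108523971674135), np.float64(123.3555159706551))
   block ([(216.6, 'dn'), (224.4, 'up'), (227.4, 'dn'), (250.2, 'up'), (278.0, 'dn')], np.float64(6.779354270325736), np.float64(186.79522921797027))
```

View pics/ov14.png

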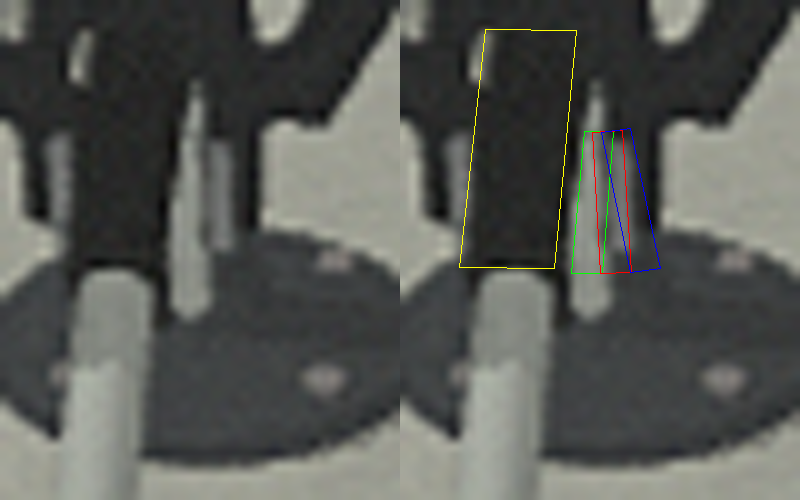

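The paddle's left edge now runs parallel to the clamp, matching the 0 rad overlay. Width against force (30.4/29.6/28.8 mm at 70/90/110 N) extrapolates to about 33 mm unloaded, which means fully shut. I'll hold briefly, then check the bystanders.

{"name": "jog_arm", "arguments": {"steps": [0, 0, 0, 0, 0, 0, 0, 0, 0, 0, 0, 0, 0, 0, 0, 0, 0, 0, 0, 0, 0, 0, 0, 0, 0, 0, 0, 0, 0, 0, 0, 0, 0, 0, 0, 0]}}

```text
clock: 10.25
ee_pos: [0.5544, 0.1002, 0.1749]
tool_rot: [-2.292, -1.83, -0.349]
ft_force: [-4.7, 0.5, -1.9]
width: 0.0291
```

```bash
python3 st.py
python3 - <<'E'
from h import *
t=viewer.capture("top")[:,:,::-1]; cv2.imwrite("pics/t15.png",t)
s=viewer.capture("side")[:,:,::-1]; cv2.imwrite("pics/s15.png",s)
d=cv2.absdiff(np.ascontiguousarray(s),cv2.imread("pics/side0.png")); d2=cv2.absdiff(np.ascontiguousarray(t),cv2.imread("pics/top0.png"))
cv2.imwrite("pics/diff.png",np.hstack([cv2.resize(d*3,(400,300)),cv2.resize(d2*3,(400,300))]))
E
python3 prof.py pics/t15.png
```

```text
clk 10.25 w 29.05mm cmd(s,y,z)mm [266.6028   5.269  -17.474 ] meas [265.918    5.2859 -17.2847] F(x,y,z) [ 1.0843 -4.7277 -1.645 ] drot deg [-0.0059  0.1301  0.1153]
pics/t15.png band ([(217.2, 'dn'), (225.6, 'up'), (228.6, 'dn')], np.float64(8.052736186945722), np.float64(120.81087430386417))
   block ([(216.6, 'dn'), (224.4, 'up'), (227.4, 'dn'), (250.2, 'up'), (278.2, 'dn')], np.float64(8.403042155568322), np.float64(185.44071899871395))
```

View pics/t15.png

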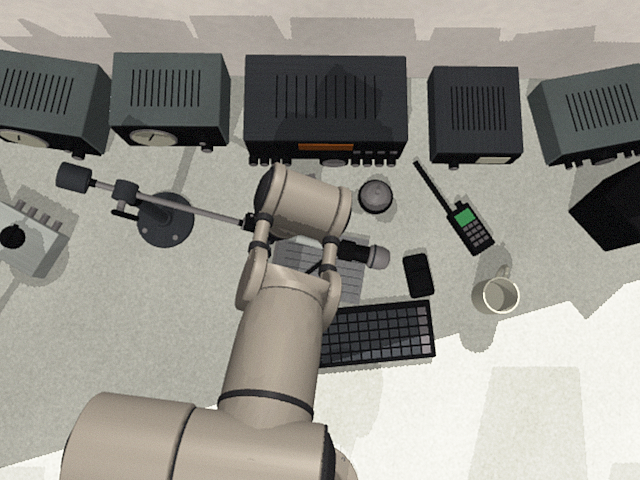

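View pics/diff.png

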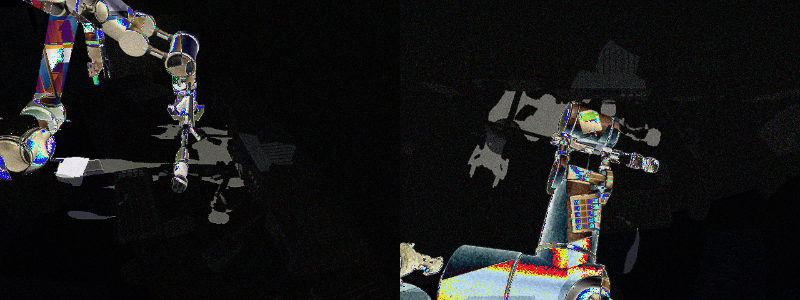

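The final views show the mouth at the band (top, about (243,222)) and the clamp and lever held together. The difference pictures show only the arm, the boom and shadows, so nothing else moved. Handing in.

```bash
python3 -c "
from station import ticket
print(ticket.job_done())"
```

```text
the job is handed in; nothing more can be done
None
```

I pinched the clamp and open lever lightly and carried the boom about 54 mm up the rod until the mouth met the tape band. There I squeezed the cam lever shut in stages and handed in at about 10.4 s, still gripping at 110 N.

- **Position:** the last check put the mouth at 225.4 mm from the swivel and the band's lower edge at about 225.5 mm. It did not move while the lever closed.
- **Lever:** it shifted only slightly while carrying and was still open, about 0.48 rad, on reaching the band. After the squeeze it lies parallel to the clamp.
- **Width reading:** at the end the gripper read 29.1 mm, below the stated 33 mm shut width. Readings at 70, 90 and 110 N extrapolate to about 33 mm with no load, so I take the gap as give in the fingers with the lever fully shut. Nothing measured the lever angle directly.
- **Forces and surroundings:** the wrist force readings I took stayed under about 14 N. Before-and-after pictures show only the arm, boom and shadows changed.
- **Calibration disagreements:** the plain-side finger touched about 1.4 mm from where the fit put the clamp. The side-camera overlay was also a few pixels off.

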